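# Close a glass clamping jig: frame over dowels, spacer in the open gap, glass held flush

### The arm

A 7-joint arm with a two-finger parallel gripper is mounted at the origin on a cart in front of the work surface, level with it; the furniture and walls round the work are solid. World frame = base frame: x ahead of the robot, y to its left, z up, the work surface at z = 0. Lengths are in m, angles in rad, forces in N, time in s.
With the tool pointing down it reaches from about 0.4 to 0.85 m from the base axis. Payload 10.4 kg.
Tool frame: the origin (TCP) lies midway between the tips of the shut fingers; the grasp point (between the pads) lies 19 mm behind it; z points along the fingers, y is the line along which they close (so a half turn about z gives the same grasp; the last joint's range is limited). The gripper opens to 87 mm and grips with 3 to 60 N. Pads are 19 mm wide; open, the fingers measure 117 mm over their backs; the gripper's body (75 mm by 190 mm) begins 51 mm behind the grasp point.
Start: joints at [-1.372, 0.332, -0.065, 1.46, 0.022, 1.35, -0.088], TCP at [0.137, 0.61, 0.223] pointing down, gripper open.
Joint ranges: [-2.6, 2.6], [-0.5, 2.12], [-1.47, 1.34], [0.16, 2.42], [-1.27, 4.41], [0.06, 2.06], [-2.6, 2.6]. Speed limits (rad/s): [2.22, 2.22, 2.79, 2.79, 3.14, 3.14, 3.14].

### API

Orientations are given as a unit quaternion [x, y, z, w].
In Python, from bench import r gives the robot as it stands.
- The arm moves only by the tool arm_command, never from a script. Its argument "moves" is one flat list of numbers, 4 for each row, row after row: the shift along the tool's x, y, z in cm, then the turn about the tool's z in degrees. A call has 1 to 12 rows; each row shifts and turns the commanded pose from where the row before left it, along the tool's axes as they then stand; what a row does not reach is not made up. A row lasts 1/12 s, in which the tool goes at most 41.7 mm and 7.16 degrees, less where a joint would pass 70% of its speed; a pose out of reach is approached as far as the arm can. A call with a gripper value outside its range is refused whole. "fingers" is the opening in per cent of the stroke, from 0 (shut) to 100 (fully open), set as the call begins (left out, the last holds). The fingers move at their own pace and stop on an object; "squeeze" is the grip in N (left out, the last holds). Time passes only in rows, so rows that do not move let the fingers close. It gives the time, the measured TCP pose, the force, the opening and the grip force at its end, in the units of the state.
- r.read_state(): the state, without advancing time (a new reading comes with each control period).
- r.camera(name): name is "side" or "top"; returns the picture (400x640x3 uint8, red, green, blue); there is no depth.
- r.camera_info(name): a dict with "fx", "fy", "cx", "cy" (pixels), "k1" (the pictures are not rectified: a ray, as slopes to the right and down, at radius r is drawn at 1 + k1 r^2 times it, then the intrinsics apply), "origin" and "attitude" of the camera in the world. Camera axes: x right, y up, looking along -z (the intrinsics and any distortion apply to the point x, -y, -z); pixel columns grow to the right and rows downward; lengths in m; the calibration is good to about 2 mm. A picture is of the moment at which its call begins. camera_info takes no time and is no camera call.
- r.close_job(): hands the job in; it is judged then, once.
The state is a dict: "time": time; "joint_positions": joint angles; "joint_vel": joint speeds; "joint_torque": joint torques, N m; "ee_pos": TCP position; "eef_rot": TCP orientation; "ft_force": force on the tool from outside, world axes, zero at the start; "torque": the same for the moment, N m; "width": finger opening in m; "grip_force": force on a finger pad.
Only numpy, scipy, OpenCV 4.12 (cv2) and the standard library are available. Lean on these libraries where they do the work, as an engineer would, in place of code of your own. Each camera call takes 0.05 s, during which the arm holds its last target. There are 200 camera calls.

### The job

Put the jig together so that I can tighten its side screws: lower the aluminium frame over the two dowels of the base until it lies flush (thumbscrews on the robot's side), then slide the blue spacer, upright, all the way down into the gap at the end of the short glass plate, the only gap wide enough for it, and let it go. Then gently press the short glass down against its spring until its face is level with the frame, and finish while still holding it down there; leave the petri dish, the dropper bottle and the tweezers alone.

Things in the scene. Friction and masses are not known exactly. Their poses are not given: they have to be found in the camera images.
- jig_base: Fixed dark steel base, 124 (x) x 206 (y) mm; origin at the centre of its underside, flat top at z = 20 mm, -x side to the robot. Two 8 mm dowels with tapered tips stand 28 mm above the top at x = 0, y = +-85 mm. Two bays centred at x = 0, y = +-43 mm each have a 44 mm square sprung platen, 5 mm above the top at rest; it gives from about 3 N and is level with the top at about 8 N.
- jig_frame: Loose aluminium frame 112 (x) x 196 (y) x 12 mm, 0.4 kg, flat on the bench; origin at the centre of its underside. 10 mm through holes at x = 0, y = +-85 mm; windows 82 (x) x 62 (y) mm centred at x = 0, y = +-43 mm. Black bridge handle at the centre: bar 70 mm along x, 12 mm wide (y), 26 to 46 mm above the origin, on posts at x = +-26 mm. Seated: underside on the base top, axes along the base's.
- frame_front (a point): Point on the frame's upper face at the middle of its -x edge, 56 mm from the frame's origin along its -x. Two black thumbscrews stick out 16 mm beyond this edge.
- short_glass: Loose pale clear glass plate with white end strips, 64 (x) x 55 (y) x 12 mm, on the platen of either bay (varies), underside 5 mm above the base top. Origin on the underside at the bay's centre: the plate spans x = -26 to +38 mm. With the frame on, a gap of about 15 mm is left between its -x edge and the window edge at frame x = -41 mm. Pressed down 5 mm its face is level with the frame's.
- long_glass: Loose glass plate of the same look, 76 (x) x 55 (y) x 12 mm, on the platen of the other bay; origin at the centre of its underside. It fills its window to within a few mm, so the spacer cannot enter there. It stays in its bay.
- spacer: Loose blue plastic spacer standing on the bench, 50 g; origin at the centre of its underside. Foot block 12 (x) x 50 (y) x 12 mm high, lower long edges rounded to 3 mm; on it a ribbed fin 10 (x) x 34 (y) mm, 12 to 44 mm above the origin, gripped across x. In place it stands on the base top, long side along the short glass's -x edge, block level with the frame's face.
- petri_dish: Petri dish, 69 mm diameter, 16 mm high, loose bystander; origin at the centre of its underside.
- dropper_bottle: Dropper bottle with a blue cap, 25 mm diameter, 64 mm high, loose bystander; origin at the centre of its underside.
- tweezers: Metal tweezers, 12 x 126 x 9 mm, loose bystander lying on the bench; origin at the centre of its underside.
There are look-alikes about, which are no part of the job. What is shaped like the short_glass but pink or yellow is not meant.

How it is judged:
On the way, in this order (a step that is already met when the one before it is completed fails the run):
1. the frame lies flush on the base, over both dowels and round both glass plates (z of jig_frame in the frame of jig_base between 0.017 and 0.0215 m and horizontal distance between jig_frame and jig_base below 0.003 m and angle between the x axis of jig_frame and the x axis of jig_base, either way round below 0.03 rad and angle between jig_frame's own z axis and vertical below 0.02 rad and x of frame_front in the frame of jig_base below -0.05 m and x of short_glass in the frame of jig_frame between -0.006 and 0.006 m and (y of short_glass in the frame of jig_frame between 0.037 and 0.049 m or y of short_glass in the frame of jig_frame between -0.049 and -0.037 m)), for 0.3 s.
2. the spacer stands fully down in the gap at the end of the short glass plate and is let go (all of step 1 and z of spacer in the frame of jig_base between 0.017 and 0.022 m and x of spacer in the frame of jig_frame between -0.038 and -0.028 m and x of spacer in the frame of short_glass between -0.042 and -0.028 m and y of spacer in the frame of short_glass between -0.01 and 0.01 m and angle between the x axis of spacer and the x axis of jig_frame, either way round below 0.12 rad and angle between spacer's own z axis and vertical below 0.1 rad and contact force between the fingers and spacer below 0.3 N), for 0.2 s.
At the end, for the whole second after the job is handed in: Frame on the base within 1.5 mm and 3 mm sideways, screws to the front; spacer upright and untouched in the short glass's gap, foot within 2 mm of the base top; fingers press the short glass with over 2 N, level and still, its face within 1.5 mm of level with the frame; long glass in its window (all of step 1 and z of spacer in the frame of jig_base between 0.017 and 0.022 m and x of spacer in the frame of jig_frame between -0.038 and -0.028 m and x of spacer in the frame of short_glass between -0.042 and -0.028 m and y of spacer in the frame of short_glass between -0.01 and 0.01 m and angle between the x axis of spacer and the x axis of jig_frame, either way round below 0.12 rad and angle between spacer's own z axis and vertical below 0.1 rad and z of short_glass in the frame of jig_base between 0.017 and 0.0215 m and angle between short_glass's own z axis and vertical below 0.03 rad and z of long_glass in the frame of jig_frame between -0.004 and 0.009 m and contact force between the fingers and short_glass above 2 N and contact force between the fingers and spacer below 0.5 N and linear speed of short_glass below 0.02 m/s); the arm keeps its last pose, push and grip.
It fails at once if the petri dish is knocked more than 25 mm from its place (distance of petri_dish from where it was at the start of the episode above 0.025 m).
It fails at once if the dropper bottle is knocked more than 25 mm from its place (distance of dropper_bottle from where it was at the start of the episode above 0.025 m).
It fails at once if the pair of tweezers is knocked more than 25 mm from its place (distance of tweezers from where it was at the start of the episode above 0.025 m).
It fails at once if either glass plate is pressed by the fingers with more than 60 N (contact force between the fingers and short_glass above 60 N or contact force between the fingers and long_glass above 60 N).
It also fails if it takes over 61 s, if anything falls off the work surface, if the arm or the gripper's body presses on something with over 40 N, if the wrist force passes 120 N, or if a joint passes its speed limit or range.

## Working session

There is one attempt and no reset: what is moved stays moved. The work goes in short steps, Python scripts to look and compute and a tool call to move; the robot and the scene stay as the last step left them, time stands still between calls to the robot, and variables do not carry over. Pictures are saved under pics/ and viewed, at most 10 in all, crops included, and the job is handed in when it is done.

Besides the shell and the picture viewer there is one more tool, called after "Emit:" as name(argument=value, ...) on one line, values as JSON. arm_command: Moves the arm, as the interface text tells. Its arguments: {"type":"object","properties":{"moves":{"type":"array"},"fingers":{"type":"number"},"squeeze":{"type":"number"}},"required":["moves"]}

```bash
mkdir -p pics; ls; python3 - <<'E'
from bench import r
import cv2,numpy as np
for n in("side","top"):
    i=r.camera_info(n);print(n,i)
    cv2.imwrite(f"pics/{n}0.png",r.camera(n)[:,:,::-1])
s=r.read_state();print(s)
E
```

```text
pics
side {'fx': 459.0717328828907, 'fy': 459.0717328828907, 'cx': 317.9214258886584, 'cy': 193.60043423539193, 'k1': -0.09479647799366492, 'origin': array([ 0.29886881, -1.14961019,  0.66302271]), 'attitude': array([ 0.50655251, -0.05386544, -0.11106935,  0.85332683])}
top {'fx': 369.65265840351356, 'fy': 369.65265840351356, 'cx': 321.1635987328402, 'cy': 198.96637068044862, 'k1': -0.07797064569134696, 'origin': array([ 0.45776581, -0.05633381,  1.1975006 ]), 'attitude': array([ 0.02932385, -0.02988801, -0.7016689 ,  0.7112718 ])}
{'time': 0.1, 'joint_positions': array([-1.37155665,  0.33278861, -0.06470784,  1.46086084,  0.02159546,
        1.34990296, -0.08848586]), 'joint_vel': array([-0.0005029 , -0.00112467, -0.00125554, -0.00253225, -0.00067378,
       -0.00135501, -0.00141581]), 'joint_torque': array([ 1.64416335e-03, -6.24542642e+01,  2.47579190e-02, -3.90708911e+01,
       -6.13744673e-02,  3.65411409e-02,  4.23989206e-05]), 'ee_pos': array([0.137436  , 0.60934324, 0.22184437]), 'eef_rot': array([ 1.10672711e-01,  9.93856706e-01, -6.30671914e-04, -4.46029852e-05]), 'ft_force': array([-0.30260023, -0.27562162, -0.1416103 ]), 'torque': array([ 0.02188915, -0.03873081, -0.04702614]), 'grip_force': 0.0, 'width': 0.08690984017694924}
```

View pics/top0.png

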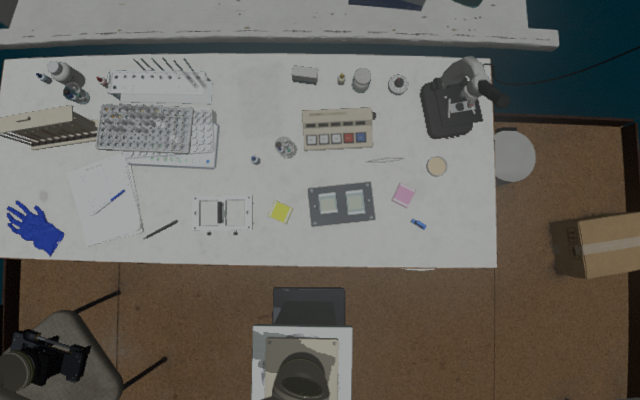

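View pics/side0.png

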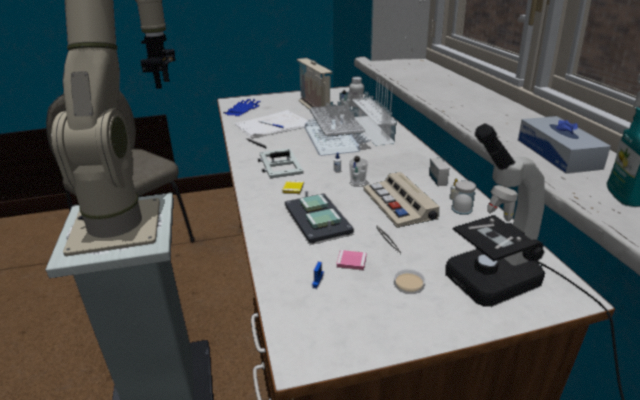

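The top view shows the frame near (222,212) with its screws toward the robot, the base at (341,203), the spacer at (418,223), and decoys at (281,212) and (404,194). The dish is at (437,166), the tweezers at (384,160) and the bottle at (256,158). Next I'll set up the helpers and look at enlarged crops.

```bash
cat >h.py <<'E'
from bench import r
import cv2,numpy as np
from scipy.spatial.transform import Rotation as R
class Cam:
    def __init__(s,n):
        i=r.camera_info(n);s.n=n;s.K=np.array([[i['fx'],0,i['cx']],[0,i['fy'],i['cy']],[0,0,1]])
        s.d=np.array([i['k1'],0,0,0,0]);s.o=i['origin'];s.Rw=R.from_quat(i['attitude']).as_matrix()@np.diag([1,-1,-1])
    def img(s): return r.camera(s.n)
    def ray(s,px):
        u=cv2.undistortPoints(np.array(px,float).reshape(-1,1,2),s.K,s.d)[:,0]
        return np.c_[u,np.ones(len(u))]@s.Rw.T
    def at(s,px,z):
        d=s.ray(px);return s.o+d*((z-s.o[2])/d[:,2])[:,None]
    def proj(s,P):
        p=(np.array(P,float).reshape(-1,3)-s.o)@s.Rw
        return cv2.projectPoints(p,np.zeros(3),np.zeros(3),s.K,s.d)[0][:,0]
top=Cam("top");side=Cam("side")
def tri(pt,ps):
    "midpoint of the two rays, and their gap"
    a=top.ray([pt])[0];b=side.ray([ps])[0];A=np.c_[a,-b]
    t=np.linalg.lstsq(A,side.o-top.o,rcond=None)[0]
    p=top.o+a*t[0];q=side.o+b*t[1];return (p+q)/2,np.linalg.norm(p-q)
def crop(im,x0,y0,x1,y1,k):
    return cv2.resize(im[y0:y1,x0:x1],None,fx=k,fy=k,interpolation=cv2.INTER_CUBIC)[:,:,::-1]
E
python3 - <<'E'
from h import *
t=cv2.imread("pics/top0.png")[:,:,::-1];s=cv2.imread("pics/side0.png")[:,:,::-1]
a=crop(t,185,185,265,245,5);b=crop(t,300,175,380,235,5)
c=crop(s,250,140,330,200,5);d=crop(s,280,185,360,245,5)
cv2.imwrite("pics/c1.png",np.vstack([np.hstack([a,b]),np.hstack([c,d])]))
for im,C in((t,top),(s,side)):
    hsv=cv2.cvtColor(im.copy(),cv2.COLOR_RGB2HSV)
    m=cv2.inRange(hsv,(100,120,60),(125,255,255))
    n,l,st,ce=cv2.connectedComponentsWithStats(m)
    for i in range(1,n):
        if st[i,4]>15: print(C.n,st[i],ce[i].round(1))
E
```

```text
top [111 190  13  11  25] [116.5 195.5]
top [   7  201   57   55 1377] [ 35.7 228.6]
top [417 221   9   8  25] [421.1 224.3]
side [226 100  32  16 243] [241.2 108. ]
side [556 121  21  12 160] [565.8 126. ]
side [396 210  11   6  41] [400.5 212.3]
side [313 262  10  25 128] [317.2 274.6]
```

View pics/c1.png

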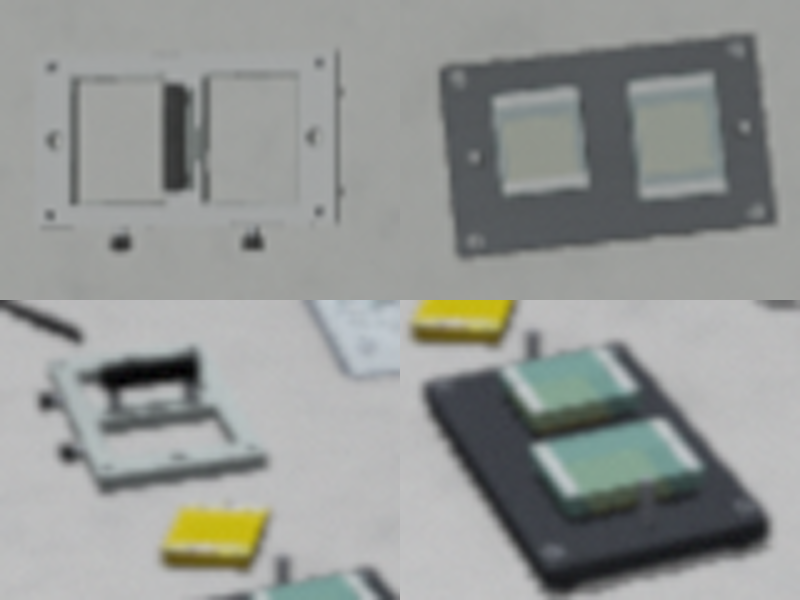

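Crop: the left plate (rows about 88–195, the shorter one) is the short glass, so it sits in the +y bay. The frame's holes, handle and screws are visible, and so are the dowels at about (315,206) and (369,200). Now I'll measure.

```bash
python3 - <<'E'
from h import *
t=cv2.imread("pics/top0.png")[:,:,::-1].copy();s=cv2.imread("pics/side0.png")[:,:,::-1].copy()
g=cv2.cvtColor(t,cv2.COLOR_RGB2GRAY)
def blob(mask,x0,y0,x1,y1):
    m=np.zeros_like(mask);m[y0:y1,x0:x1]=mask[y0:y1,x0:x1]
    n,l,st,ce=cv2.connectedComponentsWithStats(m);i=1+np.argmax(st[1:,4]);return (l==i).astype(np.uint8),st[i],ce[i]
# base
big=cv2.resize(g,None,fx=8,fy=8,interpolation=cv2.INTER_CUBIC)
f=lambda p:(np.array(p,float)+.5)/8-.5
m,st,ce=blob((big<115).astype(np.uint8)*255,300*8,170*8,385*8,240*8)
c=max(cv2.findContours(m,cv2.RETR_EXTERNAL,cv2.CHAIN_APPROX_NONE)[0],key=cv2.contourArea)
w=top.at(f(c[:,0]),0.02)[:,:2]
(cx,cy),(a,b),ang=cv2.minAreaRect((w*1000).astype(np.float32))
bx=cv2.boxPoints(((cx,cy),(a,b),ang))
print("base",cx,cy,a,b,ang);print(bx.round(1))
# dowels triangulated
for pt,ps in(((315,206.4),(306.4,191.5)),((369,200.2),(330,222))): print("dowel",tri(pt,ps))
# handle
m,st,ce=blob((big<110).astype(np.uint8)*255,212*8,198*8,226*8,228*8)
c=max(cv2.findContours(m,cv2.RETR_EXTERNAL,cv2.CHAIN_APPROX_NONE)[0],key=cv2.contourArea)
q=f(c[:,0]);print("handle px",q.min(0),q.max(0))
gs=cv2.cvtColor(s,cv2.COLOR_RGB2GRAY)
m,st,ce=blob((gs<60).astype(np.uint8)*255,266,148,294,166);print("side handle",st,ce)
w=top.at(q,.046)[:,:2];print(cv2.minAreaRect((w*1000).astype(np.float32)))
# screws & holes
for x0,y0,x1,y1,th in((200,228,216,237,110),(228,228,244,237,110),(192,208,198,216,140),(244,208,251,216,140)):
    m,st,ce=blob((big<th).astype(np.uint8)*255,x0*8,y0*8,x1*8,y1*8);print(f(ce),st[2:]/8,top.at([f(ce)],.012))
# blue
for C,im,bb in((top,t,(405,210,435,235)),(side,s,(305,255,330,295))):
    B=cv2.resize(im,None,fx=8,fy=8,interpolation=cv2.INTER_CUBIC)
    hsv=cv2.cvtColor(B,cv2.COLOR_RGB2HSV);m,st,ce=blob(cv2.inRange(hsv,(98,90,40),(128,255,255)),*[v*8 for v in bb])
    c=max(cv2.findContours(m,cv2.RETR_EXTERNAL,cv2.CHAIN_APPROX_NONE)[0],key=cv2.contourArea)
    print(C.n,f(ce),cv2.minAreaRect(f(c).astype(np.float32)))
    if C is top:
        for z in(.044,.012):print(cv2.minAreaRect((top.at(f(c[:,0]),z)[:,:2]*1000).astype(np.float32)))
a=crop(t,405,210,435,235,12);b=crop(s,300,255,330,295,12);cv2.imwrite("pics/c2.png",np.hstack([np.pad(a,((0,180),(0,0),(0,0))),b]))
E
```

```text
base 542.3283081054688 -119.76358032226562 124.39730834960938 205.4058837890625 6.762709140777588
[[ 468.5  -25.1]
 [ 492.7 -229.1]
 [ 616.2 -214.4]
 [ 592.   -10.5]]
dowel (array([ 0.531543  , -0.03783474,  0.04763871]), np.float64(0.0014991088171855856))
dowel (array([ 0.55357422, -0.20666675,  0.04504595]), np.float64(0.0017837493072502745))
handle px [217.1875 201.3125] [222.9375 222.8125]
side handle [270 152  19   6  77] [279.24675325 154.25974026]
((509.0820007324219, 259.71240234375), (67.58834838867188, 18.265302658081055), 2.039447784423828)
[208.76681655 233.2067446 ] [ 4.125  3.375 86.875] [[0.44181273 0.30352886 0.012     ]]
[235.15697874 232.94984568] [ 4.125  3.625 91.125] [[0.44413176 0.21782967 0.012     ]]
[194.89825581 212.56598837] [ 2.5   3.75 53.75] [[0.50754896 0.35150421 0.012     ]]
[246.77072281 211.84731432] [ 2.375  3.5   47.125] [[0.5124349  0.18224895 0.012     ]]
top [420.72827004 224.32078059] ((420.487548828125, 224.22499084472656), (11.075000762939453, 4.449999809265137), 36.86989974975586)
((479.4709167480469, -368.8597412109375), (34.59990692138672, 14.102352142333984), 53.768550872802734)
((480.0731506347656, -377.5298156738281), (35.55976486206055, 14.493597030639648), 53.76850891113281)
side [317.26007711 274.41700521] ((317.7906494140625, 274.34747314453125), (9.516623497009277, 26.24700355529785), 6.519802093505859)
```

View pics/c2.png

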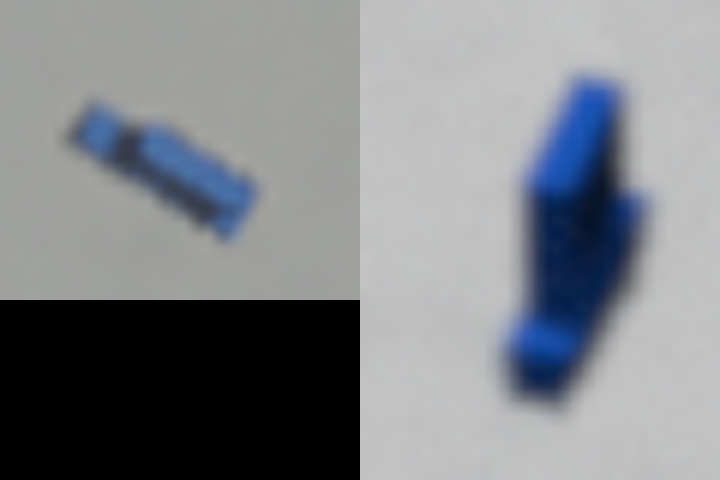

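Crop: the spacer's fin top is centred near top (421.2,223.1) and side (317.3,265.7). Now I'll triangulate it and plan the frame grasp.

```bash
cat >>h.py <<'E'
def plan(x,y,z,deg):
    "deg = world angle of tool y; prints turn, then shift in tool axes before/after the turn (cm)"
    s=r.read_state();M=R.from_quat(s['eef_rot']).as_matrix();p=s['ee_pos']
    cur=np.degrees(np.arctan2(M[1,1],M[0,1]));turn=(cur-deg+90)%180-90
    d=(np.array([x,y,z])-p)*100;M2=M@R.from_euler('z',turn,degrees=True).as_matrix()
    print("tcp",p.round(4),"yang %.2f"%cur,"tilt",M[:2,2].round(4),"t %.2f"%s['time'],"F",s['ft_force'].round(1),"w %.4f"%s['width'],"grip %.1f"%s['grip_force'])
    print("turn %.2f"%turn,"shift now",(M.T@d).round(2),"after turn",(M2.T@d).round(2))
E
python3 - <<'E'
from h import *
print(tri((421.2,223.1),(317.3,265.7)))
P=np.array([(145,140),(160,125),(258,185),(240,205)])/12+[404.5,209.5]
w=top.at(P,.044)*1000;print(w.round(1),cv2.minAreaRect(w[:,:2].astype(np.float32)))
# handle top: left-edge midpoints both views
print(tri((219.4,212.2),(279.2,154.0)))
for n,px in(("dish",(437,166)),("tw",(384,160)),("bottle",(256,158))):print(n,top.at([px],.01))
plan(.5095,.2638,.14,91.6)
E
```

```text
(array([ 0.4817475 , -0.37068193,  0.04492792]), np.float64(0.0024800295146372386))
[[ 488.9 -356.6   44. ]
 [ 492.8 -360.6   44. ]
 [ 477.5 -386.4   44. ]
 [ 472.2 -381.6   44. ]] ((483.17120361328125, -371.4744567871094), (31.12596321105957, 7.043581962585449), 56.27964782714844)
(array([0.50776439, 0.26411286, 0.03813674]), np.float64(0.002129217788674591))
dish [[ 0.67106461 -0.43473582  0.01      ]]
tw [[ 0.68787973 -0.25993706  0.01      ]]
bottle [[0.68875979 0.15791566 0.01      ]]
tcp [0.1374 0.6093 0.2218] yang 77.29 tilt [-0.0002 -0.0012] t 0.10 F [-0.3 -0.3 -0.1] w 0.0869 grip 0.0
turn -14.31 shift now [-43.9  -25.51   8.22] after turn [-36.23 -35.57   8.22]
```

Emit:
arm_command(moves=[0,0,0,-7.1,0,0,0,-7.1,-2.8,-2.7,0,0,-2.8,-2.7,0,0,-2.8,-2.7,0,0,-2.8,-2.7,0,0,-2.8,-2.7,0,0,-2.8,-2.7,0,0,-2.8,-2.7,0,0,-2.8,-2.7,0,0,-2.8,-2.7,0,0,-2.8,-2.7,0,0], fingers=80)

```text
time: 1.1
ee_pos: [0.4254, 0.3454, 0.2224]
eef_rot: [-0.013, 1.0, -0.0, -0.0]
ft_force: [0.5, 0.5, -0.1]
width: 0.0694
grip_force: 0.0
```

Emit:
arm_command(moves=[-2.8,-2.7,2,0,-2.8,-2.7,2,0,-2.6,-3.1,2,0,0,0,2,0,0,0,0,0,0,0,0,0])

```text
time: 1.6
ee_pos: [0.503, 0.2689, 0.1452]
eef_rot: [-0.013, 1.0, -0.001, -0.001]
ft_force: [0.1, 0.5, 0.6]
width: 0.0699
grip_force: 0.0
```

```bash
python3 - <<'E'
from h import *
plan(.5095,.2638,.022,91.6)
E
```

```text
tcp [0.503  0.2689 0.1452] yang 91.48 tilt [-0.0023 -0.0011] t 1.60 F [0.1 0.5 0.6] w 0.0699 grip 0.0
turn -0.12 shift now [-0.66 -0.51 12.32] after turn [-0.66 -0.52 12.32]
```

Emit:
arm_command(moves=[-0.6,-0.5,2,0,0,0,2,0,0,0,2,0,0,0,2,0,0,0,2,0,0,0,1,0,0,0,0,0,0,0,0,0])

```text
time: 2.27
ee_pos: [0.51, 0.2653, 0.037]
eef_rot: [-0.014, 1.0, 0.0, 0.0]
ft_force: [0.1, 0.8, -0.3]
width: 0.0697
grip_force: 0.0
```

```bash
python3 - <<'E'
from h import *
plan(.5095,.2638,.022,91.6)
t=top.img();s=side.img()
cv2.imwrite("pics/g1.png",np.hstack([crop(t,180,180,260,245,5),crop(s,240,120,320,185,5)]))
E
```

```text
tcp [0.51   0.2653 0.037 ] yang 91.56 tilt [0.0004 0.0007] t 2.27 F [ 0.1  0.8 -0.3] w 0.0697 grip 0.0
turn -0.04 shift now [ 0.05 -0.15  1.5 ] after turn [ 0.05 -0.15  1.5 ]
```

View pics/g1.png

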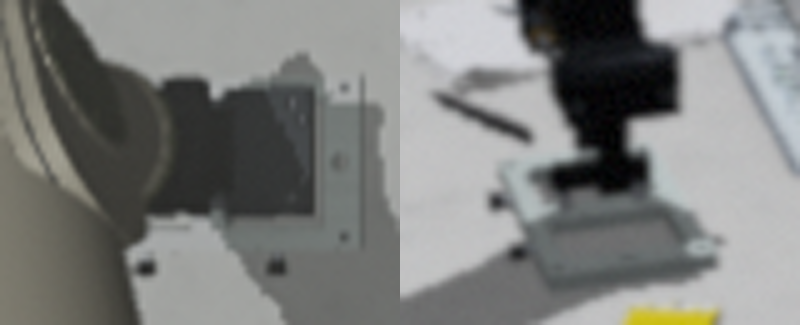

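The gripper is astride the handle bar, centred between the posts in the side view. I'll descend and close.

Emit:
arm_command(moves=[0,-0.1,0.8,0,0,0,0.7,0,0,0,0,0,0,0,0,0])

```text
time: 2.7
ee_pos: [0.5096, 0.263, 0.0204]
eef_rot: [-0.013, 1.0, -0.0, -0.0]
ft_force: [0.3, 0.4, -0.3]
width: 0.0696
grip_force: 0.0
```

Emit:
arm_command(moves=[0,0,0,0,0,0,0,0,0,0,0,0,0,0,0,0,0,0,0,0,0,0,0,0,0,0,0,0,0,0,0,0,0,0,0,0,0,0,0,0], fingers=0, squeeze=45)

```text
time: 3.53
ee_pos: [0.5099, 0.2636, 0.021]
eef_rot: [-0.013, 1.0, 0.0, 0.0]
ft_force: [-0.0, 0.2, -1.0]
width: 0.0121
grip_force: 45.0
```

Emit:
arm_command(moves=[0,0,-1,0,0,0,-1,0,0,0,-1.5,0,0,0,-1.5,0,0,0,-1.5,0,0,0,-1.5,0,0,0,-1,0,0,0,0,0])

```text
time: 4.2
ee_pos: [0.5112, 0.2638, 0.1138]
eef_rot: [-0.013, 1.0, 0.001, 0.002]
ft_force: [0.0, 0.7, -4.5]
width: 0.0116
grip_force: 45.0
```

```bash
python3 - <<'E'
from h import *
plan(.5423,-.1198,.115,96.74)
E
```

```text
tcp [0.5112 0.2638 0.1138] yang 91.48 tilt [0.0033 0.0023] t 4.20 F [ 0.   0.7 -4.5] w 0.0116 grip 45.0
turn -5.26 shift now [ -2.12 -38.42  -0.2 ] after turn [  1.41 -38.45  -0.2 ]
```

Emit:
arm_command(moves=[0,-1,0,-2.6,0,-2,0,-2.6,0,-3,0,0,0,-3,0,0,0,-3.5,0,0,0,-3.5,0,0,0,-3.5,0,0,0,-3.5,0,0,0,-3.5,0,0,0,-3.5,0,0,0,-3,0,0,0,-2.5,0,0])

```text
time: 5.2
ee_pos: [0.5489, -0.0924, 0.1105]
eef_rot: [-0.057, 0.998, -0.0, -0.0]
ft_force: [1.0, 0.8, -4.6]
width: 0.0116
grip_force: 45.0
```

Emit:
arm_command(moves=[0.3,-1.5,0,0,0.3,-1,0,0,0,0,0,0,0,0,0,0,0,0,0,0])

```text
time: 5.62
ee_pos: [0.5465, -0.1132, 0.1107]
eef_rot: [-0.059, 0.998, 0.0, -0.0]
ft_force: [-0.5, 0.2, -4.5]
width: 0.0114
grip_force: 45.0
```

```bash
python3 - <<'E'
from h import *
plan(.5423,-.1198,.09,96.74)
t=top.img();s=side.img()
cv2.imwrite("pics/t2.png",t[:,:,::-1]);cv2.imwrite("pics/s2.png",s[:,:,::-1])
cv2.imwrite("pics/g2.png",np.hstack([crop(t,300,165,380,245,5),crop(s,270,160,350,240,5)]))
E
```

```text
tcp [ 0.5465 -0.1132  0.1107] yang 96.80 tilt [-0.0004  0.001 ] t 5.62 F [-0.5  0.2 -4.5] w 0.0114 grip 45.0
turn 0.06 shift now [ 0.5  -0.61  2.07] after turn [ 0.5  -0.61  2.07]
```

View pics/g2.png

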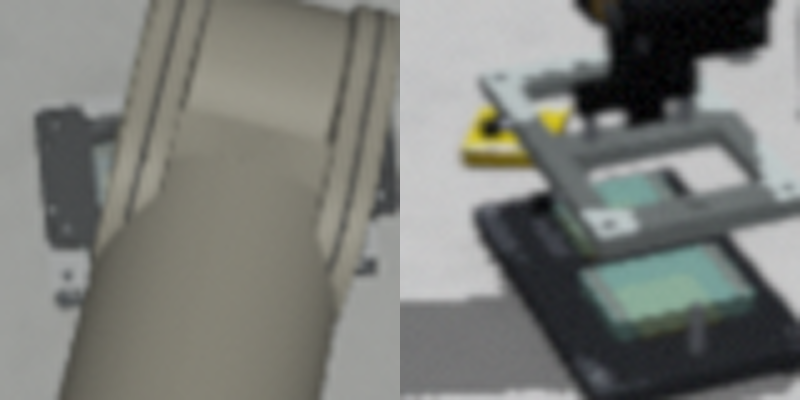

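The held frame is level over the base. The arm hides most of the top view, so I'll use the side view. The frame's corner dots are at crop (510,82), (613,222) and (785,190). I'll compare them with the base's corner dots, both measured with the side camera.

```bash
python3 - <<'E'
from h import *
f=lambda u,v,x0,y0:(x0+u/5-.4,y0+v/5-.4)
F=np.array([f(110,82,270,160),f(213,222,270,160),f(385,190,270,160)])
z=.1107-.021+.012
# refine dark dots in frame image: print world of given clicks
w=side.at(F,z)*1000;print("frame dots",w.round(1))
print("lens",np.linalg.norm(w[0]-w[1]),np.linalg.norm(w[1]-w[2]),"mid diag",(w[0]+w[2])[:2]/2, "yaw",np.degrees(np.arctan2(*(w[2]-w[1])[1::-1])))
B=np.array([f(40,85,280,185),f(155,250,280,185),f(345,205,280,185)])
w=side.at(B,.02)*1000;print("base dots side",w.round(1))
print("lens",np.linalg.norm(w[0]-w[1]),np.linalg.norm(w[1]-w[2]),"mid diag",(w[0]+w[2])[:2]/2,"yaw",np.degrees(np.arctan2(*(w[2]-w[1])[1::-1])))
T=np.array([f(57,77,300,175),f(75,242,300,175),f(357,212,300,175),f(337,50,300,175)])
w=top.at(T,.02)*1000;print("base dots top",w.round(1),w.mean(0))
D=top.at([(315,206.4),(369,200.2)],.048)*1000;print("dowels top z48",D.round(1),D.mean(0))
# refine dowel tips: bright blobs in initial top picture
t=cv2.imread("pics/top0.png",0).astype(float)
for c in((315,206),(369,200)):
    p=t[c[1]-3:c[1]+4,c[0]-3:c[0]+4];p=np.clip(p-np.median(p)-8,0,None);Y,X=np.mgrid[-3:4,-3:4]
    q=(c[0]+(p*X).sum()/p.sum(),c[1]+(p*Y).sum()/p.sum());print(q,top.at([q],.048)*1000)
E
```

```text
frame dots [[ 492.6  -37.2  101.7]
 [ 511.1 -202.   101.7]
 [ 601.2 -194.9  101.7]]
lens 165.82580731625362 90.32015370882999 mid diag [ 546.90414016 -116.06765377] yaw 4.482856150559476
base dots side [[ 478.2  -31.5   20. ]
 [ 502.4 -212.    20. ]
 [ 606.3 -198.5   20. ]]
lens 182.12444473662092 104.82815455837836 mid diag [ 542.26734024 -114.97007825] yaw 7.402598309719861
base dots top [[ 585.   -23.7   20. ]
 [ 479.7  -36.8   20. ]
 [ 501.1 -216.3   20. ]
 [ 604.9 -203.2   20. ]] [ 542.67291851 -119.981743     20.        ]
dowels top z48 [[ 530.8  -37.7   48. ]
 [ 552.5 -206.1   48. ]] [ 541.61691898 -121.90349736   48.        ]
(np.float64(314.3873873873874), np.float64(205.85585585585585)) [[532.45273803 -35.77740942  48.        ]]
(np.float64(369.10714285714283), np.float64(199.52142857142857)) [[ 554.58547158 -206.42553044   48.        ]]
```

In y, the top camera and TCP agree within about 1 mm: with the hole walls allowed for, the hole midpoint is 0.2635 and the TCP was at 0.2637. In x, the side view also asks for a shift of about −4.4 mm. The target is (0.5425,−0.1200). I'll lower to just above the dowels and check.

Emit:
arm_command(moves=[0.2,-0.3,0.5,0,0.25,-0.3,0.5,0,0,0,0.5,0,0,0,0.5,0,0,0,0.5,0,0,0,0.5,0,0,0,0,0,0,0,0,0,0,0,0,0,0,0,0,0])

```text
time: 6.55
ee_pos: [0.543, -0.1215, 0.0812]
eef_rot: [-0.058, 0.998, 0.0, 0.0]
ft_force: [0.4, 0.1, -4.5]
width: 0.0116
grip_force: 45.0
```

```bash
python3 - <<'E'
from h import *
plan(.5425,-.12,.072,96.74)
t=top.img();s=side.img()
cv2.imwrite("pics/g3.png",np.hstack([crop(t,300,165,380,245,5),crop(s,290,175,350,235,6.6667)]))
E
```

```text
tcp [ 0.543  -0.1215  0.0812] yang 96.69 tilt [0.0006 0.0001] t 6.55 F [ 0.4  0.1 -4.5] w 0.0116 grip 45.0
turn -0.05 shift now [0.03 0.16 0.92] after turn [0.03 0.16 0.92]
```

View pics/g3.png

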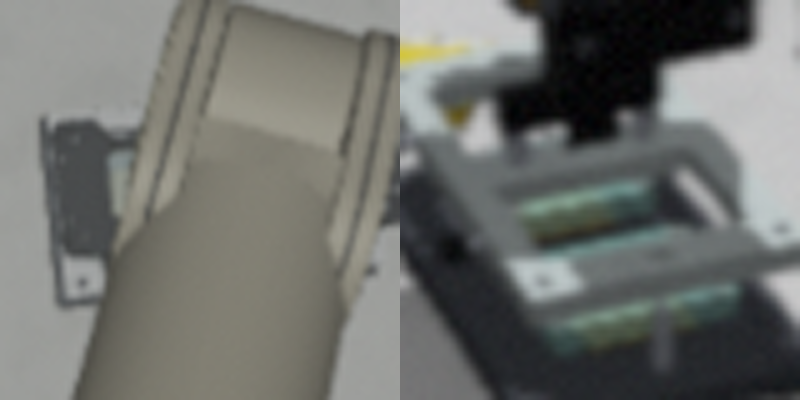

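The frame's hole sits at about crop (660,250), straight above the −y dowel at (663,340). A quick check against the projection:

```bash
python3 - <<'E'
from h import *
g=lambda P:((side.proj(P)-[290,175]+.4)*6.6667+[400,0]).round(0)
c=np.array([.5425,-.12]);a=np.radians(6.74);ey=np.array([-np.sin(a),np.cos(a)])
d=c-.085*ey
print("dowel z 25,40,48",g([[*d,.025],[*d,.04],[*d,.048]]))
h=np.array([.543,-.1215])-.085*ey
print("hole top",g([[*h,.0722]]))
E
```

```text
dowel z 25,40,48 [[663. 358.]
 [663. 325.]
 [663. 307.]]
hole top [[664. 254.]]
```

Emit:
arm_command(moves=[0,0.1,0.5,0,0,0.05,0.4,0,0,0,0.3,0,0,0,0.3,0,0,0,0.3,0,0,0,0,0,0,0,0,0])

```text
time: 7.23
ee_pos: [0.5427, -0.1197, 0.0628]
eef_rot: [-0.059, 0.998, 0.0, 0.0]
ft_force: [1.8, 1.6, -5.3]
width: 0.0115
grip_force: 45.0
```

The frame bottom is at about 42 mm, below the dowel tips, and the forces are small, so both holes are on. I'll continue down.

Emit:
arm_command(moves=[0,0,0.4,0,0,0,0.4,0,0,0,0.3,0,0,0,0.3,0,0,0,0.3,0,0,0,0,0,0,0,0,0])

```text
time: 7.82
ee_pos: [0.5428, -0.1197, 0.0455]
eef_rot: [-0.059, 0.998, 0.0, 0.0]
ft_force: [4.5, 3.2, -6.8]
width: 0.0115
grip_force: 45.0
```

Emit:
arm_command(moves=[-0.06,0.05,0.2,0,0,0,0.2,0,0,0,0.1,0,0,0,0.1,0,0,0,0,0,0,0,0,0])

```text
time: 8.32
ee_pos: [0.543, -0.1196, 0.0409]
eef_rot: [-0.058, 0.998, 0.0, -0.0]
ft_force: [-3.5, 4.9, 12.1]
width: 0.0114
grip_force: 45.0
```

Emit:
arm_command(moves=[0,0,0,0,0,0,0,0,0,0,0,0,0,0,0,0,0,0,-0.3,0,0,0,-1,0,0,0,-2,0,0,0,-3,0,0,0,-3,0,0,0,0,0,0,0,0,0], fingers=40)

```text
time: 9.23
ee_pos: [0.5444, -0.1197, 0.1354]
eef_rot: [-0.058, 0.998, -0.0, 0.002]
ft_force: [-0.5, 0.1, -0.9]
width: 0.0347
grip_force: 0.0
```

```bash
python3 - <<'E'
from h import *
plan(.483,-.371,.13,146)
E
```

```text
tcp [ 0.5444 -0.1197  0.1354] yang 96.69 tilt [0.0042 0.0001] t 9.23 F [-0.5  0.1 -0.9] w 0.0347 grip 0.0
turn -49.31 shift now [  9.02 -24.24   0.51] after turn [24.26 -8.96  0.51]
```

```bash
python3 - <<'E'
from h import *
P=np.array([(575,80),(525,180),(622,85),(575,190)],float);P[:,0]-=360
w=side.at(P/12+[299.5,254.5],.044)*1000;print(w.round(1),w.mean(0))
for i in(0,2):d=w[i]-w[i+1];print(np.degrees(np.arctan2(d[1],d[0])))
# bottom foot line in top: upper-left long edges of foot
t=cv2.imread("pics/top0.png")[:,:,::-1].copy()
B=cv2.resize(t[205:240,400:440],None,fx=8,fy=8,interpolation=cv2.INTER_CUBIC)
h=cv2.cvtColor(B,cv2.COLOR_RGB2HSV);m=cv2.inRange(h,(95,60,20),(130,255,255))
c=max(cv2.findContours(m,cv2.RETR_EXTERNAL,cv2.CHAIN_APPROX_NONE)[0],key=cv2.contourArea)[:,0]
q=(c+.5)/8-.5+[400,205]
w=top.at(q,.012)[:,:2]*1000;print(cv2.minAreaRect(w.astype(np.float32)))
print(r.read_state()['joint_positions'].round(2))
E
```

```text
[[ 485.  -353.7   44. ]
 [ 469.1 -380.    44. ]
 [ 493.  -357.5   44. ]
 [ 477.1 -385.2   44. ]] [ 481.03440037 -369.07705926   44.        ]
58.87961072917917
60.177352509850266
((482.9164123535156, -370.891357421875), (51.04722595214844, 16.688400268554688), 58.42963409423828)
[-0.24  0.26  0.44  1.78 -0.12  1.13  1.92]
```

The fin's long axis is at 58.5°, so tool y should go to −31.5° (turn +128°, which keeps joint 7 within range).

Emit:
arm_command(moves=[0.9,-2.4,0,0,1.2,-3.2,0,0,1.2,-3.2,0,0,1.2,-3.2,0,0,1.2,-3.2,0,0,1.2,-3.2,0,0,1.2,-3.2,0,0,0.9,-2.6,0,0,0,0,0,7.1,0,0,0,7.1,0,0,0,7.1,0,0,0,7.1], fingers=60)

```text
time: 10.23
ee_pos: [0.4812, -0.3702, 0.132]
eef_rot: [0.192, 0.981, 0.0, -0.001]
ft_force: [0.9, 0.3, 1.0]
width: 0.0521
grip_force: 0.0
```

Emit:
arm_command(moves=[0,0,0,7.1,0,0,0,7.1,0,0,0,7.1,0,0,0,7.1,0,0,0,7.1,0,0,0,7.1,0,0,0,7.1,0,0,0,7.1,0,0,0,7.1,0,0,0,7.1,0,0,0,7.1,0,0,0,7.1])

```text
time: 11.23
ee_pos: [0.4814, -0.3699, 0.1322]
eef_rot: [0.805, 0.593, -0.0, -0.001]
ft_force: [0.9, -0.1, -0.1]
width: 0.0522
grip_force: 0.0
```

Emit:
arm_command(moves=[0,0,0,7.1,0,0,0,7.1,0,0,0,0,0,0,0,0,0,0,0,0])

```text
time: 11.65
ee_pos: [0.4817, -0.3701, 0.1325]
eef_rot: [0.87, 0.493, -0.0, -0.0]
ft_force: [-0.3, -0.0, -0.5]
width: 0.0521
grip_force: 0.0
```

```bash
python3 - <<'E'
from h import *
plan(.482,-.3705,.024,-31.5)
print(r.read_state()['joint_positions'].round(2))
E
```

```text
tcp [ 0.4817 -0.3701  0.1325] yang -30.87 tilt [-0.0008  0.0003] t 11.65 F [-0.3 -0.  -0.5] w 0.0521 grip 0.0
turn 0.63 shift now [-1.000e-02  6.000e-02  1.085e+01] after turn [-1.000e-02  6.000e-02  1.085e+01]
[-0.17  0.53  1.01  1.66 -0.47  1.22  0.4 ]
```

Emit:
arm_command(moves=[0,0,2,0.6,0,0,2.5,0,0,0,2.5,0,0,0,2,0,0,0,1.3,0,0,0,0,0,0,0,0,0,0,0,0,0])

```text
time: 12.32
ee_pos: [0.4824, -0.371, 0.0312]
eef_rot: [0.873, 0.487, 0.0, 0.001]
ft_force: [-0.1, 0.7, 0.7]
width: 0.0525
grip_force: 0.0
```

```bash
python3 - <<'E'
from h import *
plan(.482,-.3705,.024,-31.5)
E
```

```text
tcp [ 0.4824 -0.371   0.0312] yang -31.67 tilt [ 0.0013 -0.0009] t 12.32 F [-0.1  0.7  0.7] w 0.0525 grip 0.0
turn -0.17 shift now [ 0.02 -0.06  0.72] after turn [ 0.02 -0.06  0.72]
```

Emit:
arm_command(moves=[0,0,0.4,0,0,0,0.3,0,0,0,0,0,0,0,0,0])

```text
time: 12.65
ee_pos: [0.4819, -0.3702, 0.023]
eef_rot: [0.873, 0.487, 0.0, -0.0]
ft_force: [0.3, -0.3, -0.2]
width: 0.0521
grip_force: 0.0
```

Emit:
arm_command(moves=[0,0,0,0,0,0,0,0,0,0,0,0,0,0,0,0,0,0,0,0,0,0,0,0,0,0,0,0,0,0,0,0,0,0,0,0], fingers=0, squeeze=20)

```text
time: 13.4
ee_pos: [0.4819, -0.3702, 0.0229]
eef_rot: [0.873, 0.487, -0.0, -0.0]
ft_force: [-0.3, -0.3, -0.6]
width: 0.0098
grip_force: 20.0
```

```bash
python3 - <<'E'
from h import *
plan(.482,-.3705,.024,-31.5)
E
```

```text
tcp [ 0.4819 -0.3702  0.0229] yang -31.71 tilt [-0.0001  0.0001] t 13.40 F [-0.3 -0.3 -0.6] w 0.0098 grip 20.0
turn -0.21 shift now [-0.02  0.02 -0.11] after turn [-0.02  0.02 -0.11]
```

Emit:
arm_command(moves=[0,0,-1,0,0,0,-2,0,0,0,-2.5,0,0,0,-2.5,0,0,0,-2,0,0,0,-1,0,0,0,0,0,0,0,0,0])

```text
time: 14.07
ee_pos: [0.482, -0.3701, 0.1327]
eef_rot: [0.873, 0.487, 0.0, -0.0]
ft_force: [0.4, 0.8, -0.8]
width: 0.0101
grip_force: 20.0
```

```bash
python3 - <<'E'
from h import *
plan(.5,-.06,.14,6.74)
t=top.img();s=side.img()
cv2.imwrite("pics/t4.png",t[:,:,::-1]);cv2.imwrite("pics/s4.png",s[:,:,::-1])
cv2.imwrite("pics/g4.png",np.hstack([crop(t,300,170,380,236,5),crop(s,280,180,360,246,5)]))
E
```

```text
tcp [ 0.482  -0.3701  0.1327] yang -31.69 tilt [0.0005 0.0003] t 14.07 F [ 0.4  0.8 -0.8] w 0.0101 grip 20.0
turn -38.43 shift now [ 27.33 -14.76  -0.71] after turn [30.58  5.43 -0.71]
```

View pics/g4.png

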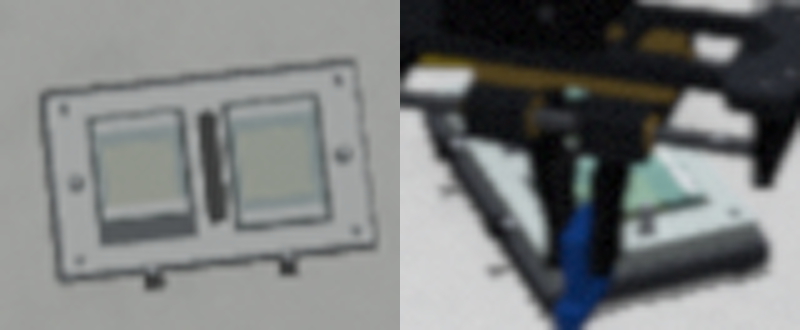

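The frame is seated, with screws to the robot, and the dark gap at the end of the short glass is clearly visible (crop x 100–197, y 217–243). I'll measure its edges.

```bash
python3 - <<'E'
from h import *
t=cv2.imread("pics/t4.png",0);a=np.radians(6.74);ex=np.array([np.cos(a),np.sin(a)]);ey=np.array([-np.sin(a),np.cos(a)])
c=np.array([.5425,-.12])
xs=np.arange(-.06,.06,.0005)
def prof(y0,y1,z,a=xs):
    v=[]
    for y in np.arange(y0,y1,.002):
        P=np.array([[*(c+x*ex+y*ey),z] for x in a]);p=top.proj(P).astype(np.float32)
        v.append(cv2.remap(t,p[:,:1],p[:,1:],cv2.INTER_CUBIC)[:,0])
    return np.mean(v,0)
for nm,(y0,y1) in dict(L=(.025,.062),gapL=(.06,.068),gapR=(.02,.028)).items():
    p=prof(y0,y1,.034);d=np.gradient(p)
    m=(xs>-.05)&(xs<-.012);i=np.where(m)[0]
    th=(p[i].min()+np.percentile(p[i],90))/2
    dark=xs[i][p[i]<th];print(nm,"dark x",dark.min()*1e3,dark.max()*1e3,"min %.0f th %.0f"%(p[i].min(),th))
# y extent of dark band
ys=np.arange(0,.09,.0005);v=[]
for x in np.arange(-.038,-.029,.001):
    p=top.proj([[*(c+x*ex+y*ey),.032] for y in ys]).astype(np.float32);v.append(cv2.remap(t,p[:,:1],p[:,1:],cv2.INTER_CUBIC)[:,0])
v=np.mean(v,0);dk=ys[v<115];print("gap y",dk.min(),dk.max(),v[::10].round())
# outer frame + dowels outline: dark seam centroid check via dowel spots at z .048
for g in((315.2,206.4),(368.6,200.6)): print(top.at([g],.048)*1e3)
E
```

```text
L dark x -40.99999999999998 -25.499999999999968 min 84 th 124
gapL dark x -41.49999999999998 -24.999999999999968 min 85 th 124
gapR dark x -40.99999999999998 -25.499999999999968 min 82 th 122
gap y 0.0 0.07200000000000001 [106. 159. 139.  84.  85.  86.  86.  86.  86.  85.  86.  86.  87.  87.
  87. 155. 163. 163.]
[[530.78889041 -38.3343943   48.        ]]
[[ 551.18272298 -204.84612834   48.        ]]
```

The gap runs x −41 to −25.5 mm and y about 13–72 mm in the frame, as designed. The spacer target is x = −33.3, y = +43, i.e. world (0.504,−0.0805).

Emit:
arm_command(moves=[0,0,0,-6.4,0,0,0,-6.4,0,0,0,-6.4,0,0,0,-6.4,0,0,0,-6.4,0,0,0,-6.4,0,0,0,0,0,0,0,0])

```text
time: 14.83
ee_pos: [0.4815, -0.37, 0.132]
eef_rot: [0.666, 0.746, 0.0, -0.001]
ft_force: [-0.9, -1.1, -1.4]
width: 0.0098
grip_force: 20.0
```

```bash
python3 - <<'E'
from h import *
plan(.504,-.0805,.13,6.74)
E
```

```text
tcp [ 0.4815 -0.37    0.132 ] yang 6.49 tilt [-0.0011  0.0011] t 14.83 F [-0.9 -1.1 -1.4] w 0.0098 grip 20.0
turn -0.25 shift now [28.51  5.51  0.22] after turn [28.48  5.64  0.22]
```

Emit:
arm_command(moves=[1.5,0.3,0,-0.2,2.5,0.5,0,0,3.3,0.6,0,0,3.5,0.7,0,0,3.5,0.7,0,0,3.5,0.7,0,0,3.5,0.7,0,0,3.3,0.6,0,0,2.4,0.5,0,0,1.5,0.3,0,0,0,0,0,0,0,0,0,0])

```text
time: 15.83
ee_pos: [0.5032, -0.0799, 0.1325]
eef_rot: [0.664, 0.748, -0.0, -0.0]
ft_force: [-0.7, -0.7, -0.9]
width: 0.0095
grip_force: 20.0
```

```bash
python3 - <<'E'
from h import *
plan(.504,-.0805,.07,6.74)
E
```

```text
tcp [ 0.5032 -0.0799  0.1325] yang 6.83 tilt [-0.0008  0.0001] t 15.83 F [-0.7 -0.7 -0.9] w 0.0095 grip 20.0
turn 0.09 shift now [-0.07  0.08  6.25] after turn [-0.07  0.08  6.25]
```

Emit:
arm_command(moves=[0,0.08,1.5,0,0,0,2,0,0,0,1.8,0,0,0,1,0,0,0,0,0,0,0,0,0,0,0,0,0])

```text
time: 16.42
ee_pos: [0.5047, -0.0812, 0.0708]
eef_rot: [0.664, 0.748, 0.0, 0.0]
ft_force: [-0.4, 0.6, -0.7]
width: 0.01
grip_force: 20.0
```

```bash
python3 - <<'E'
from h import *
plan(.504,-.0805,.0429,6.74)
s=side.img();t=top.img()
cv2.imwrite("pics/g5.png",np.hstack([crop(t,295,170,375,236,5),crop(s,280,170,360,236,5)]))
E
```

```text
tcp [ 0.5047 -0.0812  0.0708] yang 6.81 tilt [ 0.001  -0.0002] t 16.42 F [-0.4  0.6 -0.7] w 0.0100 grip 20.0
turn 0.07 shift now [ 0.08 -0.06  2.79] after turn [ 0.08 -0.06  2.79]
```

View pics/g5.png

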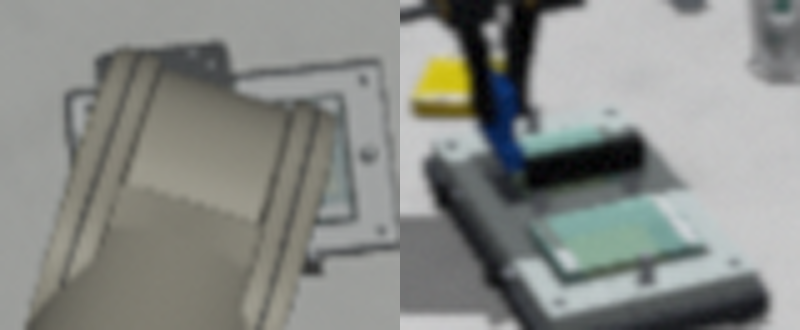

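The spacer is held upright above the −x end of the far bay, and the frame is still seated. I'll insert it slowly and watch the force.

Emit:
arm_command(moves=[0.05,-0.05,0.4,0,0,0,0.3,0,0,0,0.3,0,0,0,0.2,0,0,0,0,0,0,0,0,0])

```text
time: 17.02
ee_pos: [0.5035, -0.0801, 0.0578]
eef_rot: [0.663, 0.748, -0.0, -0.0]
ft_force: [-0.1, -0.1, -0.6]
width: 0.0099
grip_force: 20.0
```

Emit:
arm_command(moves=[0.0,0.04,0.3,0,0,0,0.3,0,0,0,0.2,0,0,0,0.2,0,0,0,0,0,0,0,0,0])

```text
time: 17.52
ee_pos: [0.5039, -0.0801, 0.0478]
eef_rot: [0.663, 0.748, -0.0, -0.0]
ft_force: [1.1, -0.3, -0.3]
width: 0.0098
grip_force: 20.0
```

Emit:
arm_command(moves=[0,0,0.2,0,0,0,0.15,0,0,0,0.1,0,0,0,0.05,0,0,0,0,0,0,0,0,0])

```text
time: 18.02
ee_pos: [0.504, -0.0801, 0.043]
eef_rot: [0.663, 0.748, 0.0, -0.0]
ft_force: [0.4, -0.2, -0.6]
width: 0.0097
grip_force: 20.0
```

Emit:
arm_command(moves=[0,0,0.07,0,0,0,0.05,0,0,0,0,0,0,0,0,0])

```text
time: 18.35
ee_pos: [0.5042, -0.0801, 0.0427]
eef_rot: [0.663, 0.748, 0.0, -0.0]
ft_force: [-5.9, 0.9, 14.6]
width: 0.0099
grip_force: 20.0
```

Bottomed out at the expected height (0.0427). I'll release and lift.

Emit:
arm_command(moves=[0,0,-0.1,0,0,0,0,0,0,0,0,0,0,0,0,0,0,0,0,0,0,0,-0.5,0,0,0,-1,0,0,0,-2,0,0,0,-2,0,0,0,-2,0,0,0,0,0,0,0,0,0], fingers=35)

```text
time: 19.35
ee_pos: [0.5048, -0.08, 0.1192]
eef_rot: [0.663, 0.748, 0.001, 0.001]
ft_force: [-1.0, -0.2, -0.3]
width: 0.0305
grip_force: 0.0
```

```bash
python3 - <<'E'
from h import *
c=np.array([.5427,-.1198]);a=np.radians(6.74);ex=np.array([np.cos(a),np.sin(a)]);ey=np.array([-np.sin(a),np.cos(a)])
p=c+.0*ex+.043*ey;print(p)
plan(*p,.06,6.74+90); plan(*p,.06,6.74)
print(r.read_state()['joint_positions'].round(2))
E
```

```text
[ 0.53765334 -0.07709717]
tcp [ 0.5048 -0.08    0.1192] yang 6.90 tilt [0.0027 0.001 ] t 19.35 F [-1.  -0.2 -0.3] w 0.0305 grip 0.0
turn -89.84 shift now [-0.11  3.28  5.93] after turn [-3.28 -0.1   5.93]
tcp [ 0.5048 -0.08    0.1192] yang 6.90 tilt [0.0027 0.001 ] t 19.35 F [-1.  -0.2 -0.3] w 0.0305 grip 0.0
turn 0.16 shift now [-0.11  3.28  5.93] after turn [-0.1   3.28  5.93]
[-0.68  0.21  0.84  1.92 -0.18  1.08  0.35]
```

Emit:
arm_command(moves=[0,1.7,0,0,0,1.7,0,0,0,0,1.5,0,0,0,2,0,0,0,1.5,0,0,0,0.8,0,0,0,0,0,0,0,0,0,0,0,0,0,0,0,0,0], fingers=0, squeeze=10)

```text
time: 20.18
ee_pos: [0.5383, -0.076, 0.0607]
eef_rot: [0.663, 0.748, 0.001, 0.0]
ft_force: [0.8, 0.0, 0.2]
width: 0.0007
grip_force: 0.0
```

```bash
python3 - <<'E'
from h import *
plan(.5391,-.0771,.037,6.74)
E
```

```text
tcp [ 0.5383 -0.076   0.0607] yang 6.89 tilt [0.0014 0.0003] t 20.18 F [0.8 0.  0.2] w 0.0007 grip 0.0
turn 0.15 shift now [-0.12  0.06  2.37] after turn [-0.12  0.06  2.37]
```

Emit:
arm_command(moves=[-0.1,0.05,0.8,0,0,0,0.7,0,0,0,0.4,0,0,0,0.2,0,0,0,0.1,0,0,0,0,0,0,0,0,0])

```text
time: 20.77
ee_pos: [0.5384, -0.077, 0.0378]
eef_rot: [0.663, 0.748, 0.0, 0.0]
ft_force: [-0.4, -0.4, 0.8]
width: 0.0006
grip_force: 0.0
```

Emit:
arm_command(moves=[0,0,0.1,0,0,0,0.1,0,0,0,0.1,0,0,0,0,0,0,0,0,0,0,0,0,0])

```text
time: 21.27
ee_pos: [0.5386, -0.077, 0.035]
eef_rot: [0.663, 0.748, 0.0, 0.0]
ft_force: [-0.3, -0.5, 4.5]
width: 0.0004
grip_force: 1.9
```

Contact was near 0.037, and the force is now 4.5 N at 2 mm down. I'll press the remaining 3 mm.

Emit:
arm_command(moves=[0,0,0.1,0,0,0,0.1,0,0,0,0.1,0,0,0,0.05,0,0,0,0,0,0,0,0,0,0,0,0,0])

```text
time: 21.85
ee_pos: [0.5387, -0.077, 0.0324]
eef_rot: [0.663, 0.748, 0.001, -0.0]
ft_force: [-7.0, 1.1, 20.8]
width: 0.0008
grip_force: 10.5
```

Emit:
arm_command(moves=[0,0,-0.03,0,0,0,0,0,0,0,0,0,0,0,0,0,0,0,0,0])

```text
time: 22.27
ee_pos: [0.5387, -0.077, 0.0324]
eef_rot: [0.663, 0.748, 0.0, -0.0]
ft_force: [-5.0, 0.1, 16.9]
width: 0.0002
grip_force: 8.4
```

```bash
python3 - <<'E'
from h import *
s=side.img();t=top.img();plan(.5391,-.0771,.032,6.74)
cv2.imwrite("pics/g6.png",np.hstack([crop(t,295,170,375,236,5),crop(s,280,170,360,236,5)]))
E
```

```text
tcp [ 0.5387 -0.077   0.0324] yang 6.88 tilt [0.0006 0.0007] t 22.37 F [-5.1 -0.5 17. ] w 0.0007 grip 8.4
turn 0.14 shift now [-0.02  0.04  0.04] after turn [-0.02  0.04  0.04]
```

View pics/g6.png

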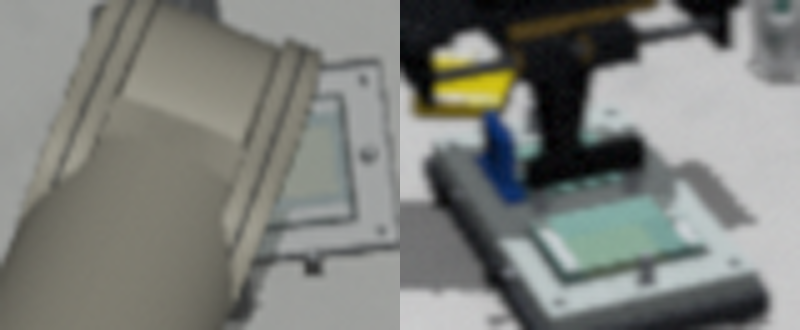

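The spacer stands upright in the gap with the fingers clear of it, at about crop (500,155), with fin top at (490,115) and bottom at (515,195). I'll check its seated height against the projection, then hand in.

```bash
python3 - <<'E'
from h import *
g=lambda P:((side.proj(P)-[280,170]+.4)*5+[400,0]).round(0)
c=np.array([.504,-.0803]);a=np.radians(6.74);ey=np.array([-np.sin(a),np.cos(a)])
print(g([[*(c+.017*ey),.064],[*(c-.017*ey),.064],[*(c-.017*ey),.032],[*(c-.025*ey),.032]]))
E
```

```text
[[489. 112.]
 [510. 140.]
 [512. 192.]
 [517. 198.]]
```

The projection matches the seated pose: top predicted at (489,112), bottom at (517,198).

```bash
python3 -c "
from bench import r
print(r.close_job())"
```

```text
the job is handed in; nothing more can be done
None
```

I handed the job in with the frame seated over both dowels, the spacer fully down in the short glass's gap and released, and the short glass held level at about 17 N; the hand-in call returned no verdict.

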